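# Bring two sample status tags up to date

## Robot

A 6-joint arm with a two-finger parallel gripper is mounted at the origin on the work surface. World frame = base frame: x ahead of the robot, y to its left, z up, the work surface at z = 0. Lengths are in m, angles in rad, forces in N, time in s.
With the tool pointing down it reaches from about 0.25 to 0.725 m from the base axis. Payload 4 kg.
Tool frame: the origin (TCP) lies on the centre line of the jaws, within the pads' length; the fingertips stand 19 mm ahead of it and the grasp point (between the pads) is the TCP; z points along the fingers, y is the line along which they close (so a half turn about z gives the same grasp; the last joint's range is limited). The gripper opens to 85 mm and grips with 20 to 120 N. Pads are 22 mm wide; open, the fingers measure 114 mm over their backs; the gripper's body (76 mm by 85 mm) begins 54 mm behind the grasp point. The pads swing forward as they close: fully open they stand 13 mm farther back than shut.
Start: joints at [0, 0.241, 0.005, 1.335, 0, 1.571], TCP at [0.5, -0, 0.25] pointing down, gripper open.
Joint ranges: [-2.72, 2.72], [-1.05, 1.87], [-1.09, 1.28], [-1.99, 2.15], [-1.42, 1.44], [-3.14, 3.14]. Speed limits (rad/s): [2.79, 2.79, 3.14, 3.14, 3.14, 3.14].

## Interface

Orientations are given as a unit quaternion [w, x, y, z].
In Python, from rig import ctrl gives the robot as it stands.
- The arm moves only by the tool drive_tool, never from a script. Its argument "commands" is a list of rows, each an object of numbers: "hand": the finger opening in mm, from 0 to 85.4; "x", "y", "z": the shift along the tool's x, y, z in mm; "yaw": the turn about the tool's z in rad. A call has 1 to 5 rows; each row is the pose to reach, as a shift and turn from the pose commanded when the call began, along the tool's axes at that moment; what a row does not reach only later rows make up. A row lasts 1/12 s, in which the tool goes at most 41.7 mm and 7.16 degrees, less where a joint would pass 70% of its speed; a pose out of reach is approached as far as the arm can. A call with a gripper value outside its range is refused whole. The fingers move at their own pace and stop on an object; "grip_force" is the grip in N (left out, the last holds). Time passes only in rows, so rows that repeat a pose let the fingers close. It gives the time, the measured TCP pose, the force, the opening and the grip force at its end, in the units of the state.
- ctrl.state(): the state, without advancing time (a new reading comes with each control period).
- ctrl.snapshot(name): name is "scene" or "side" or "wrist"; returns the picture (384x512x3 uint8, red, green, blue); there is no depth.
- ctrl.calibration(name): a dict with "vertical_fov" (degrees; the focal length in pixels is half the picture's height over the tangent of half this angle, whatever the lens; pixels are square), "cx", "cy" (the principal point, pixels), "rvec" (rotation vector, rad) and "tvec" (3), from world to camera coordinates, as OpenCV has them; the wrist camera has in their place "hand_eye" (4x4, takes a point from camera to tool coordinates, whose origin is the TCP and whose axes are the flange's). Camera axes: x right, y down, z forward; pixel columns grow to the right and rows downward; lengths in m; the calibration is good to about 2 mm. A picture is of the moment at which its call begins: read the wrist's pose just before it. calibration takes no time and is no camera call.
- ctrl.hand_in(): hands the job in; it is judged then, once.
The state is a dict: "clock": time; "joints": joint angles; "joint_vel": joint speeds; "tau": joint torques, N m; "tool_pos": TCP position; "eef_rot": TCP orientation; "contact_force": force on the tool from outside, world axes, zero at the start; "wrist_torque": the same for the moment, N m; "grip_width": finger opening in m; "finger_force": force on a finger pad.
Only numpy, scipy, OpenCV 4.12 (cv2) and the standard library are available. Lean on these libraries where they do the work, as an engineer would, in place of code of your own. Each camera call takes 0.05 s, during which the arm holds its last target. There are 200 camera calls.

## Task

Two sample bottles stand on stands with hinged status tags, yellow on one face for waiting and green on the other for done. The amber bottle is done and the white bottle is to be measured again: gently push each tag up and right over its pivot with the fingertips, without gripping it, so that the amber bottle's tag lies flat showing green and the white bottle's tag lies flat showing yellow. Do not lift, move or knock any of the bottles and glassware.

Things in the scene. Friction and masses are not known exactly. Their poses are not given: they have to be found in the camera images.
- pivot_a (a point): Middle of the pivot line of the tag on the amber bottle's stand, 75 mm above the table. The stand is fixed: a grey base 90 mm wide, 8 mm high, from 50 mm on the robot's side of this point to 140 mm beyond it, and two aluminium cheeks, 6 mm thick, 26 mm deep, 83 mm high, their outer faces 88 mm apart, that carry the pivot. Axes: x level, along the pivot, away from the robot; y level, square to the pivot, to the robot's left; z up.
- edge_a (a point): Middle of that tag's free edge, 85 mm from the pivot line; moves with the tag. The tag is a stiff plate of about 60 g, 64 mm along the pivot, 5 mm thick. Lying level, its underside is 72 mm above the table, and the space under its outer 40 mm is empty down to the table.
- tag_a (a joint): Angle of that tag (rad). 0: lies level on the pivot's right (-y) side, yellow face up; 1.57: upright; 3.14: lies level on its left (+y) side, green face up. It stops at both ends, swings freely, lightly damped, and falls of its own weight to the side it leans to, in a few seconds. Starts at 0.
- bottle_a: Amber glass bottle, black cap, paper label, diameter 56, height 115 mm, loose on the base of its stand, about 105 mm beyond the middle of its tag's pivot. Origin: centre of its underside.
- pivot_b (a point): Middle of the pivot line of the tag on the white bottle's stand, 75 mm above the table. The stand is fixed: a grey base 90 mm wide, 8 mm high, from 50 mm on the robot's side of this point to 140 mm beyond it, and two aluminium cheeks, 6 mm thick, 26 mm deep, 83 mm high, their outer faces 88 mm apart, that carry the pivot. Axes: x level, along the pivot, away from the robot; y level, square to the pivot, to the robot's left; z up.
- edge_b (a point): Middle of that tag's free edge, 85 mm from the pivot line; moves with the tag. The tag is a stiff plate of about 60 g, 64 mm along the pivot, 5 mm thick. Lying level, its underside is 72 mm above the table, and the space under its outer 40 mm is empty down to the table.
- tag_b (a joint): Angle of that tag (rad). 0: lies level on the pivot's right (-y) side, yellow face up; 1.57: upright; 3.14: lies level on its left (+y) side, green face up. It stops at both ends, swings freely, lightly damped, and falls of its own weight to the side it leans to, in a few seconds. Starts at 3.14.
- bottle_b: White plastic bottle, blue cap, no label, diameter 56, height 115 mm, loose on the base of its stand, about 105 mm beyond the middle of its tag's pivot. Origin: centre of its underside.
- flask_1: Clear conical flask, 72 mm wide, 113 mm high, loose, beyond the stands. Origin: centre of its underside.
- flask_2: Clear conical flask, 65 mm wide, 102 mm high, loose, beyond the stands. Origin: centre of its underside.
- beaker: Clear beaker, 72 mm wide, 90 mm high, loose, to the left. Origin: centre of its underside.
- wash_bottle: White wash bottle with red cap and spout, 68 mm wide, 170 mm high, loose, to the right. Origin: centre of its underside.
Mind the look-alikes: they are no part of the job. What is shaped like the flask_2 but pink, purple or turquoise is not meant.

How it is judged:
By the outcome, as a careful person would: the job done as asked, in the order asked, and still so for the second after the job is handed in, with the robot touching nothing.
It also fails if it takes over 64 s, if anything falls off the work surface, if the arm or the gripper's body presses on something with over 40 N, if the wrist force passes 120 N, or if a joint passes its speed limit or range.

## Working session

There is one attempt and no reset: what is moved stays moved. The work goes in short steps, Python scripts to look and compute and a tool call to move; the robot and the scene stay as the last step left them, time stands still between calls to the robot, and variables do not carry over. Pictures are saved under pics/ and viewed, at most 10 in all, crops included, and the job is handed in when it is done.

Besides the shell and the picture viewer there is one more tool, called as name([rows], argument=value, ...), one row to a line, values as JSON. drive_tool: Moves the arm, as the interface text tells. Its arguments: {"type":"object","properties":{"commands":{"type":"array","items":{"type":"object","properties":{"hand":{"type":"number"},"x":{"type":"number"},"y":{"type":"number"},"z":{"type":"number"},"yaw":{"type":"number"}}}},"grip_force":{"type":"number"}},"required":["commands"]}

```bash
mkdir -p pics; python3 - <<'E'
from rig import ctrl
import cv2
for n in ["scene","side"]:
    im=ctrl.snapshot(n); cv2.imwrite(f"pics/{n}0.png",cv2.resize(im[:,:,::-1],(800,600),interpolation=cv2.INTER_CUBIC)); print(n,ctrl.calibration(n))
s=ctrl.state();print(s['tool_pos'],s['eef_rot'],s['clock'])
E
```

```text
scene {'vertical_fov': 48.27943780874212, 'cx': 249.93318689775768, 'cy': 193.41088512723772, 'rvec': array([ 2.19906371,  1.31788185, -0.42747176]), 'tvec': array([-0.30574026, -0.42894098,  1.80460692])}
side {'vertical_fov': 42.54015305094157, 'cx': 260.4602847011524, 'cy': 189.4731708554207, 'rvec': array([ 2.39581519, -0.28088456,  0.11523832]), 'tvec': array([-0.62903042,  0.1311079 ,  1.50662446])}
[ 4.99459689e-01 -1.82669175e-05  2.49502224e-01] [-6.70187525e-04  7.07109555e-01  7.07103363e-01 -6.80410794e-04] 0.1
```

View pics/scene0.png

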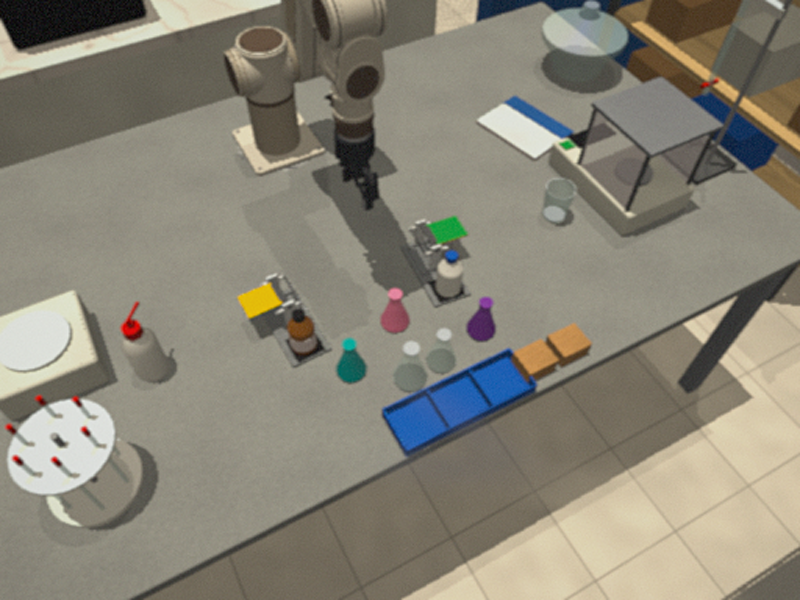

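View pics/side0.png

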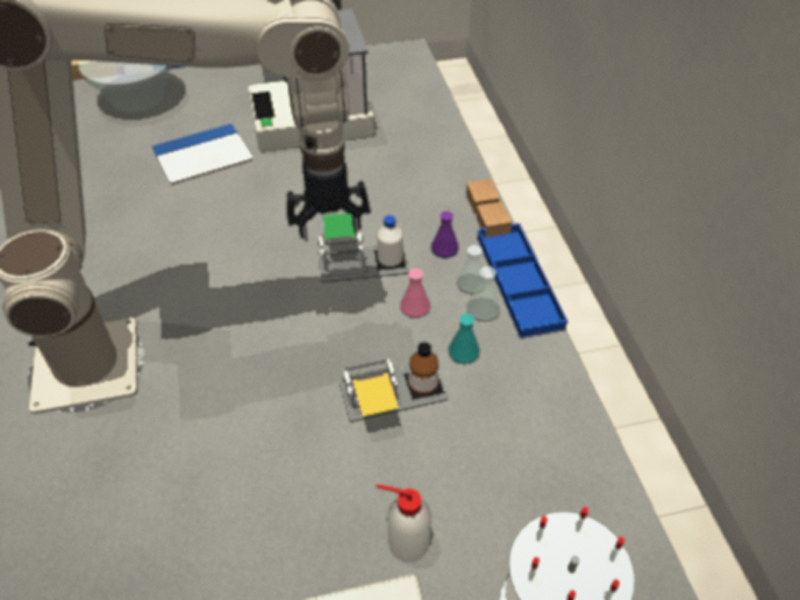

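The pictures show the yellow tag (amber, scene px ~260,300; side ~375,393) and the green tag (white bottle, scene ~448,230; side ~340,225). The gripper is partly near the green one in the side view. Next I measure the tag corners.

```bash
cat > h.py <<'E'
from rig import ctrl
import cv2, numpy as np
def K(c): 
    f=192/np.tan(np.radians(c['vertical_fov'])/2); return np.array([[f,0,c['cx']],[0,f,c['cy']],[0,0,1]])
def ray(n,px,z):
    c=ctrl.calibration(n);R=cv2.Rodrigues(c['rvec'])[0];o=-R.T@c['tvec']
    d=R.T@np.linalg.inv(K(c))@np.array([*px,1.]);return o+d*(z-o[2])/d[2]
def blob(im,col):
    h=cv2.cvtColor(im,cv2.COLOR_RGB2HSV)
    lo,hi=((20,150,100),(32,255,255)) if col=='y' else ((50,150,80),(70,255,255))
    m=cv2.inRange(h,lo,hi);n,l,s,c=cv2.connectedComponentsWithStats(m)
    k=1+np.argmax(s[1:,4]);mm=(l==k).astype(np.uint8)
    ct=max(cv2.findContours(mm,0,2)[0],key=len)
    return s[k],c[k],ct
E
python3 - <<'E'
from h import *
for n in ["scene","side"]:
    im=ctrl.snapshot(n)
    for col in 'yg':
        s,c,ct=blob(im,col)
        P=np.array([ray(n,p,.077)[:2]*1000 for p in ct[:,0]],np.float32)
        r=cv2.minAreaRect(P)
        print(n,col,s[4],c,'ctr',ray(n,c,.077)[:2].round(4),np.round(r[0]),np.round(r[1]),round(r[2],1))
    x0,y0=(130,120) if n=="scene" else (170,110)
    cv2.imwrite(f"pics/{n}1.png",cv2.resize(im[y0:y0+150,x0:x0+200,::-1],(800,600),interpolation=cv2.INTER_CUBIC))
E
```

```text
scene y 371 [165.63881402 192.17250674] ctr [ 0.5286 -0.2488] [ 528. -247.] [66. 76.] 2.0
scene g 233 [285.88412017 146.6695279 ] ctr [0.5412 0.2009] [541. 201.] [69. 60.] 85.4
side y 503 [240.01988072 252.53280318] ctr [ 0.5269 -0.2553] [ 527. -254.] [63. 77.] 2.6
side g 195 [216.84615385 143.95384615] ctr [0.542  0.1947] [543. 197.] [61. 58.] 84.4
```

View pics/scene1.png

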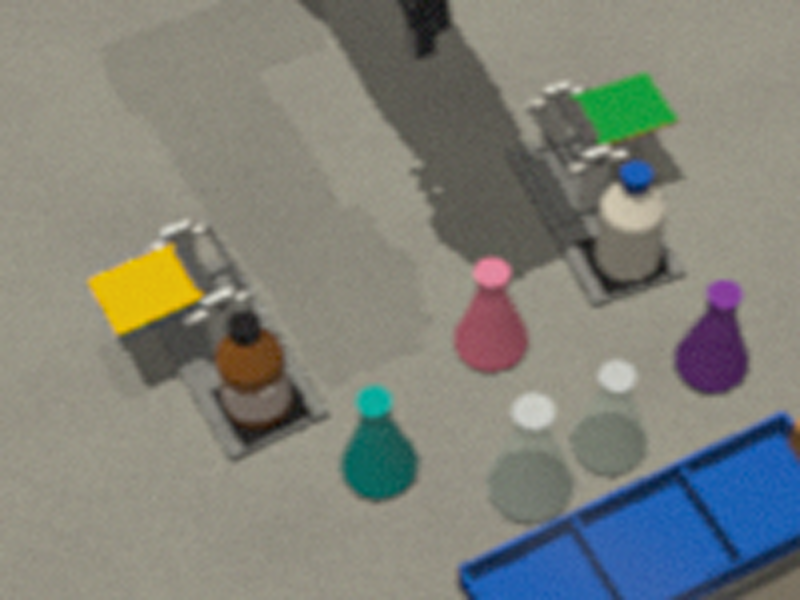

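View pics/side1.png

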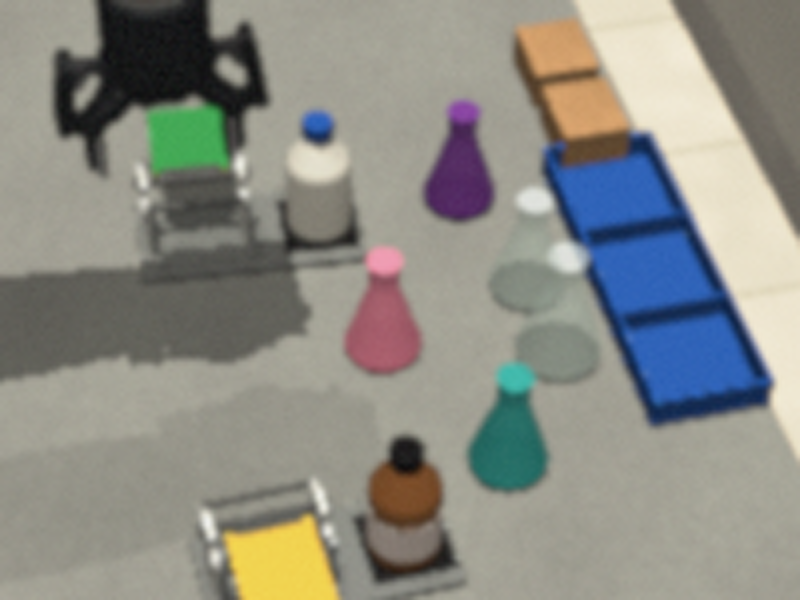

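The crops show the yellow tag's edge on the -y side and the green tag's on the +y side, with the pivots nearly along x (A about +2°, B about -5°). I'll check the wash bottle's clearance before moving.

```bash
python3 - <<'E'
from h import *
print(ray("scene",(96,238),0.0),ray("side",(262,350),0.0),ray("side",(262,318),.15),ray("scene",(85,210),.15))
for n in ["scene","side"]:
    im=ctrl.snapshot(n)
    for col in 'yg':
        s,c,ct=blob(im,col)
        P=np.array([ray(n,p,.077)[:2]*1000 for p in ct[:,0]],np.float32);print(n,col,P.min(0),P.max(0))
E
```

```text
[ 0.53632312 -0.50460366  0.        ] [ 0.52864282 -0.50966986  0.        ] [ 0.53020328 -0.4982717   0.15      ] [ 0.53369197 -0.49325082  0.15      ]
scene y [ 495.3471 -286.3199] [ 561.9972  -208.76497]
scene g [509.5383 164.9486] [571.54663 236.97546]
side y [ 494.8041  -292.80862] [ 558.8826 -213.9116]
side g [511.38162 164.19249] [574.30914 225.19823]
```

drive_tool([
  {"hand": 0, "x": -42, "y": 0},
  {"hand": 0, "x": -84, "y": 10},
  {"hand": 0, "x": -126, "y": 20},
  {"hand": 0, "x": -168, "y": 28},
  {"hand": 0, "x": -210, "y": 28},
], grip_force=20)

```text
invalid input
```

drive_tool([
  {"hand": 0, "x": -40, "y": 0, "z": 0, "yaw": 0},
  {"hand": 0, "x": -80, "y": 10, "z": 0, "yaw": 0},
  {"hand": 0, "x": -120, "y": 20, "z": 0, "yaw": 0},
  {"hand": 0, "x": -160, "y": 28, "z": 0, "yaw": 0},
  {"hand": 0, "x": -200, "y": 28, "z": 0, "yaw": 0},
], grip_force=20)

```text
clock: 0.72
tool_pos: [0.529, -0.2018, 0.2501]
eef_rot: [0.0, 0.707, 0.707, 0.0]
contact_force: [0.7, 0.3, 0.2]
grip_width: 0.0255
finger_force: 0.0
```

drive_tool([
  {"hand": 0, "x": -40, "y": 0, "z": 0, "yaw": 0},
  {"hand": 0, "x": -80, "y": 0, "z": 0, "yaw": 0},
  {"hand": 0, "x": -120, "y": 0, "z": 0, "yaw": 0},
  {"hand": 0, "x": -130, "y": 0, "z": 20, "yaw": 0},
  {"hand": 0, "x": -130, "y": 0, "z": 60, "yaw": 0},
])

```text
clock: 1.13
tool_pos: [0.5305, -0.3361, 0.1947]
eef_rot: [0.006, 0.709, 0.705, 0.001]
contact_force: [0.9, -0.3, 1.0]
grip_width: 0.0001
finger_force: 0.0
```

drive_tool([
  {"hand": 0, "x": 0, "y": 0, "z": 40, "yaw": 0},
  {"hand": 0, "x": 0, "y": 0, "z": 80, "yaw": 0},
  {"hand": 0, "x": 0, "y": 0, "z": 105, "yaw": 0},
  {"hand": 0, "x": 0, "y": 0, "z": 105, "yaw": 0},
])

```text
clock: 1.47
tool_pos: [0.5234, -0.3274, 0.0779]
eef_rot: [-0.007, 0.707, 0.707, -0.002]
contact_force: [-1.2, 0.4, -0.2]
grip_width: 0.0004
finger_force: 0.0
```

```bash
python3 - <<'E'
from h import *
a=ctrl.snapshot("scene")[135:225,80:200,::-1];b=ctrl.snapshot("side")[190:280,180:300,::-1]
cv2.imwrite("pics/n1.png",np.hstack([cv2.resize(i,(400,300),interpolation=cv2.INTER_CUBIC) for i in (a,b)]))
s=ctrl.state();print(s['tool_pos'],s['grip_width'],s['contact_force'])
E
```

```text
[ 0.52749874 -0.32967982  0.0847128 ] -0.00013157465350497022 [0.1174058  0.27244877 0.81908476]
```

View pics/n1.png

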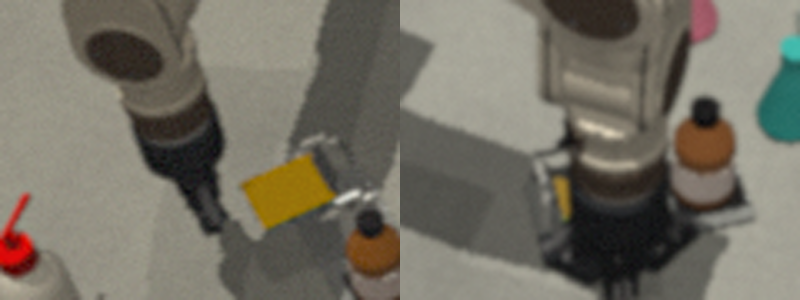

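The tool is beside the yellow tag's free edge, about 25 mm clear of it. Next I creep in until contact.

drive_tool([
  {"hand": 0, "x": 5, "y": 0, "z": 0, "yaw": 0},
  {"hand": 0, "x": 10, "y": 0, "z": 0, "yaw": 0},
  {"hand": 0, "x": 14, "y": 0, "z": 0, "yaw": 0},
  {"hand": 0, "x": 18, "y": 0, "z": 0, "yaw": 0},
  {"hand": 0, "x": 20, "y": 0, "z": 0, "yaw": 0},
])

```text
clock: 1.98
tool_pos: [0.5287, -0.3094, 0.0867]
eef_rot: [0.001, 0.707, 0.707, 0.0]
contact_force: [-0.9, -0.1, 0.2]
grip_width: -0.0002
finger_force: 0.0
```

drive_tool([
  {"hand": 0, "x": 1, "y": 0, "z": 0, "yaw": 0},
  {"hand": 0, "x": 2, "y": 0, "z": 0, "yaw": 0},
  {"hand": 0, "x": 3, "y": 0, "z": 0, "yaw": 0},
  {"hand": 0, "x": 4, "y": 0, "z": 0, "yaw": 0},
])

```text
clock: 2.32
tool_pos: [0.528, -0.306, 0.0853]
eef_rot: [0.0, 0.707, 0.707, -0.0]
contact_force: [-0.2, 0.2, -0.3]
grip_width: -0.0001
finger_force: 0.0
```

drive_tool([
  {"hand": 0, "x": 1, "y": 0, "z": 0, "yaw": 0},
  {"hand": 0, "x": 2, "y": 0, "z": 0, "yaw": 0},
  {"hand": 0, "x": 3, "y": 0, "z": 0, "yaw": 0},
])

```text
clock: 2.57
tool_pos: [0.5279, -0.303, 0.0852]
eef_rot: [-0.0, 0.707, 0.707, -0.0]
contact_force: [0.3, -0.9, -0.4]
grip_width: 0.0003
finger_force: 0.0
```

drive_tool([
  {"hand": 0, "x": 1, "y": 0, "z": 0, "yaw": 0},
  {"hand": 0, "x": 2, "y": 0, "z": 0, "yaw": 0},
])

```text
clock: 2.73
tool_pos: [0.528, -0.3009, 0.0853]
eef_rot: [-0.0, 0.707, 0.707, -0.0]
contact_force: [0.2, -0.1, -0.5]
grip_width: -0.0001
finger_force: 0.0
```

drive_tool([
  {"hand": 0, "x": 1, "y": 0, "z": 0, "yaw": 0},
  {"hand": 0, "x": 2, "y": 0, "z": 0, "yaw": 0},
])

```text
clock: 2.9
tool_pos: [0.528, -0.2989, 0.0853]
eef_rot: [-0.0, 0.707, 0.707, -0.0]
contact_force: [0.3, 0.8, -0.3]
grip_width: -0.0002
finger_force: 0.0
```

drive_tool([
  {"hand": 0, "x": 1, "y": 0, "z": 0, "yaw": 0},
  {"hand": 0, "x": 2, "y": 0, "z": 0, "yaw": 0},
])

```text
clock: 3.07
tool_pos: [0.528, -0.2976, 0.0854]
eef_rot: [0.001, 0.707, 0.707, -0.001]
contact_force: [0.1, -4.0, -0.4]
grip_width: 0.0001
finger_force: 1.7
```

drive_tool([
  {"hand": 0, "x": 1, "y": 0, "z": 0, "yaw": 0},
  {"hand": 0, "x": 2, "y": 0, "z": 0, "yaw": 0},
])

```text
clock: 3.23
tool_pos: [0.5281, -0.2974, 0.0858]
eef_rot: [0.002, 0.708, 0.707, -0.002]
contact_force: [-0.7, -8.5, -0.5]
grip_width: 0.0001
finger_force: 4.2
```

drive_tool([
  {"hand": 0, "x": 1, "y": 0, "z": 0, "yaw": 0},
  {"hand": 0, "x": 2, "y": 0, "z": 0, "yaw": 0},
])

```text
clock: 3.4
tool_pos: [0.5281, -0.2972, 0.0862]
eef_rot: [0.003, 0.708, 0.706, -0.003]
contact_force: [-2.1, -12.3, -0.2]
grip_width: -0.0003
finger_force: 6.3
```

Contact is at TCP y = -0.298, with about 12 N of compliant pressing. Now I raise along the arc so friction carries the edge.

drive_tool([
  {"hand": 0, "x": 0, "y": 0, "z": -5, "yaw": 0},
  {"hand": 0, "x": 1, "y": 0, "z": -12, "yaw": 0},
  {"hand": 0, "x": 2, "y": 0, "z": -20, "yaw": 0},
  {"hand": 0, "x": 5, "y": 0, "z": -28, "yaw": 0},
  {"hand": 0, "x": 8, "y": 0, "z": -36, "yaw": 0},
])

```text
clock: 3.82
tool_pos: [0.528, -0.2891, 0.1231]
eef_rot: [0.003, 0.708, 0.706, -0.003]
contact_force: [-1.7, -8.8, 3.4]
grip_width: -0.0002
finger_force: 4.3
```

```bash
python3 - <<'E'
from h import *
a=ctrl.snapshot("scene")[135:225,80:200,::-1];b=ctrl.snapshot("side")[190:280,180:300,::-1]
cv2.imwrite("pics/n2.png",np.hstack([cv2.resize(i,(400,300),interpolation=cv2.INTER_CUBIC) for i in (a,b)]))
s=ctrl.state();print(s['tool_pos'],s['finger_force'],s['contact_force'],blob(ctrl.snapshot("scene"),'y')[:2])
E
```

```text
[ 0.528448   -0.28844433  0.12425846] 4.374223113554763 [-2.72939784 -8.89986492  4.74826439] (array([156, 180,  25,  15, 267], dtype=int32), array([167.20973783, 187.46067416]))
```

View pics/n2.png

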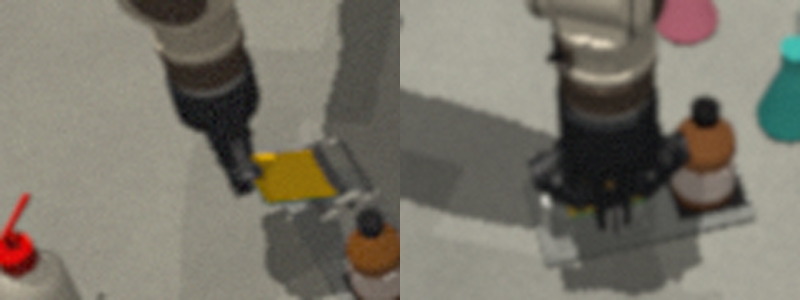

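Friction carries the edge: the tag is raised by roughly 26°. I continue along the arc.

drive_tool([
  {"hand": 0, "x": 5, "y": 0, "z": -9, "yaw": 0},
  {"hand": 0, "x": 11, "y": 0, "z": -18, "yaw": 0},
  {"hand": 0, "x": 18, "y": 0, "z": -25, "yaw": 0},
  {"hand": 0, "x": 26, "y": 0, "z": -31, "yaw": 0},
  {"hand": 0, "x": 34, "y": 0, "z": -36, "yaw": 0},
])

```text
clock: 4.38
tool_pos: [0.5281, -0.2503, 0.1579]
eef_rot: [0.0, 0.707, 0.707, 0.0]
contact_force: [0.3, -0.9, 0.8]
grip_width: -0.0001
finger_force: 0.4
```

drive_tool([
  {"hand": 0, "x": 8, "y": 0, "z": -3, "yaw": 0},
  {"hand": 0, "x": 17, "y": 0, "z": -5, "yaw": 0},
  {"hand": 0, "x": 26, "y": 0, "z": -7, "yaw": 0},
  {"hand": 0, "x": 34, "y": 0, "z": -7, "yaw": 0},
  {"hand": 0, "x": 42, "y": 0, "z": -7, "yaw": 0},
])

```text
clock: 4.8
tool_pos: [0.5278, -0.2076, 0.1639]
eef_rot: [-0.0, 0.707, 0.707, -0.0]
contact_force: [0.0, 0.1, 0.1]
grip_width: 0.0002
finger_force: 0.2
```

```bash
python3 - <<'E'
from h import *
a=ctrl.snapshot("scene")[125:230,85:225,::-1];b=ctrl.snapshot("side")[175:280,180:320,::-1]
cv2.imwrite("pics/n3.png",np.hstack([cv2.resize(i,(400,300),interpolation=cv2.INTER_CUBIC) for i in (a,b)]))
s=ctrl.state();print(s['tool_pos'],s['finger_force'],s['contact_force'])
E
```

```text
[ 0.52776446 -0.20720011  0.16384033] 0.0 [ 0.00572651 -0.60397318 -0.0930814 ]
```

View pics/n3.png

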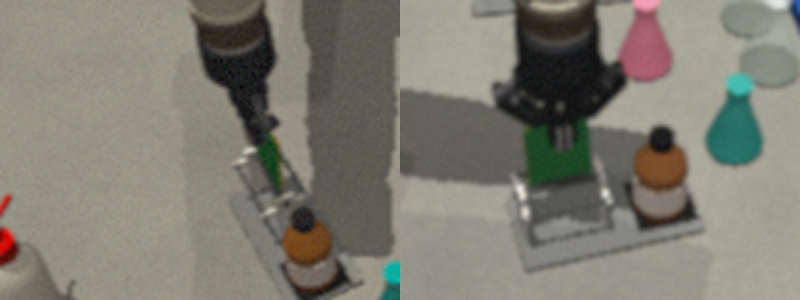

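The tag is near upright, with its green face showing on the far side. I push it a little past the pivot.

drive_tool([
  {"hand": 0, "x": 5, "y": 0, "z": 0, "yaw": 0},
  {"hand": 0, "x": 10, "y": 0, "z": 0, "yaw": 0},
  {"hand": 0, "x": 15, "y": 0, "z": 0, "yaw": 0},
  {"hand": 0, "x": 20, "y": 0, "z": 0, "yaw": 0},
  {"hand": 0, "x": 25, "y": 0, "z": 0, "yaw": 0},
])

```text
clock: 5.32
tool_pos: [0.528, -0.1836, 0.1642]
eef_rot: [-0.0, 0.707, 0.707, 0.0]
contact_force: [0.2, -0.3, 1.2]
grip_width: 0.0002
finger_force: 0.0
```

drive_tool([
  {"hand": 0, "x": 5, "y": 0, "z": 0, "yaw": 0},
  {"hand": 0, "x": 5, "y": 0, "z": -20, "yaw": 0},
  {"hand": 0, "x": 5, "y": 0, "z": -50, "yaw": 0},
  {"hand": 0, "x": 5, "y": 0, "z": -80, "yaw": 0},
  {"hand": 0, "x": 5, "y": 0, "z": -80, "yaw": 0},
])

```text
clock: 5.73
tool_pos: [0.5309, -0.1796, 0.2509]
eef_rot: [0.005, 0.707, 0.707, 0.003]
contact_force: [0.3, -0.4, 0.6]
grip_width: -0.0002
finger_force: 0.0
```

```bash
python3 - <<'E'
from h import *
for n in ("scene","side"):
    s,c,ct=blob(ctrl.snapshot(n)[:, :240] if n=="scene" else ctrl.snapshot(n)[185:],'g');print(n,s,c, ray(n,c+(0 if n=="scene" else np.array([0,185])),.077))
s=ctrl.state();print(s['tool_pos'])
E
```

```text
scene [177 164  17  25 214] [184.8317757  175.64485981] [ 0.49435226 -0.16644226  0.077     ]
side [222  26  23  26 385] [232.87532468  38.39220779] [ 0.52777638 -0.15037424  0.077     ]
[ 0.52899719 -0.17902162  0.24606096]
```

drive_tool([
  {"hand": 0, "x": 40, "y": 0, "z": 0, "yaw": 0.02},
  {"hand": 0, "x": 80, "y": 0, "z": 0, "yaw": 0.04},
  {"hand": 0, "x": 120, "y": 0, "z": 0, "yaw": 0.08},
  {"hand": 0, "x": 160, "y": 0, "z": 0, "yaw": 0.08},
  {"hand": 0, "x": 200, "y": 0, "z": 0, "yaw": 0.08},
])

```text
clock: 6.25
tool_pos: [0.5267, 0.0227, 0.2427]
eef_rot: [-0.001, 0.735, 0.678, -0.001]
contact_force: [1.3, 0.2, -0.4]
grip_width: -0.0
finger_force: 0.0
```

```bash
python3 - <<'E'
from h import *
print(ray("scene",(357,136),.0))
s=ctrl.state();print(s['tool_pos'],cv2.Rodrigues(cv2.Rodrigues(np.zeros(3))[0])[0].sum(),s['eef_rot'])
for n in ("scene","side"):
    im=ctrl.snapshot(n); im=im[:, :240] if n=="scene" else im[185:]
    s,c,ct=blob(im,'g');print(n,s,c, ray(n,c+(0 if n=="scene" else np.array([0,185])),.077))
im=ctrl.snapshot("scene");im[:,:240]=0;s,c,ct=blob(im,'g')
P=np.array([ray("scene",p,.077)[:2]*1000 for p in ct[:,0]],np.float32);print(s,cv2.minAreaRect(P),P.max(0))
E
```

```text
[0.56473075 0.51364387 0.        ]
[0.52673067 0.02265784 0.24273498] 0.0 [-0.00093143  0.73511986  0.67793574 -0.00102552]
scene [178 164  22  26 280] [188.63928571 176.29642857] [ 0.50293305 -0.15627781  0.077     ]
side [223  28  22  20  93] [235.66666667  36.32258065] [ 0.53722246 -0.14472766  0.077     ]
[274 139  24  16 233] ((541.05126953125, 201.0895538330078), (68.58972930908203, 60.069976806640625), 85.12064361572266) [571.54663 236.97546]
```

drive_tool([
  {"hand": 0, "x": 40, "y": 0, "z": 0, "yaw": 0},
  {"hand": 0, "x": 80, "y": 0, "z": 0, "yaw": 0},
  {"hand": 0, "x": 120, "y": 0, "z": 0, "yaw": 0},
  {"hand": 0, "x": 160, "y": 0, "z": 0, "yaw": 0},
  {"hand": 0, "x": 200, "y": 0, "z": 0, "yaw": 0},
])

```text
clock: 6.82
tool_pos: [0.544, 0.2203, 0.2432]
eef_rot: [-0.0, 0.736, 0.677, -0.001]
contact_force: [0.3, 0.9, -0.3]
grip_width: -0.0001
finger_force: 0.0
```

drive_tool([
  {"hand": 0, "x": 35, "y": 0, "z": 0, "yaw": 0},
  {"hand": 0, "x": 65, "y": 0, "z": 0, "yaw": 0},
  {"hand": 0, "x": 65, "y": 0, "z": 30, "yaw": 0},
  {"hand": 0, "x": 65, "y": 0, "z": 65, "yaw": 0},
  {"hand": 0, "x": 65, "y": 0, "z": 100, "yaw": 0},
])

```text
clock: 7.23
tool_pos: [0.5499, 0.2847, 0.1428]
eef_rot: [0.0, 0.735, 0.678, 0.0]
contact_force: [-0.4, 0.2, -0.4]
grip_width: 0.0
finger_force: 0.0
```

drive_tool([
  {"hand": 0, "x": 0, "y": 0, "z": 40, "yaw": 0},
  {"hand": 0, "x": 0, "y": 0, "z": 60, "yaw": 0},
  {"hand": 0, "x": 0, "y": 0, "z": 60, "yaw": 0},
  {"hand": 0, "x": 0, "y": 0, "z": 60, "yaw": 0},
  {"hand": 0, "x": 0, "y": 0, "z": 60, "yaw": 0},
])

```text
clock: 7.65
tool_pos: [0.5505, 0.2848, 0.0856]
eef_rot: [0.0, 0.735, 0.678, 0.001]
contact_force: [0.9, -0.4, -0.2]
grip_width: 0.0
finger_force: 0.0
```

```bash
python3 - <<'E'
from h import *
s=ctrl.state();print(s['tool_pos'],s['eef_rot'],s['contact_force'])
im=ctrl.snapshot("scene");print(blob(im,'g')[:2])
cv2.imwrite("pics/n4.png",cv2.resize(im[95:245,130:330,::-1],(800,600),interpolation=cv2.INTER_CUBIC))
E
```

```text
[0.55052877 0.28475177 0.08558025] [3.31924533e-04 7.35261285e-01 6.77783049e-01 9.33030772e-04] [ 0.93342729 -0.43264976 -0.23016346]
(array([179, 171,  26,  20, 295], dtype=int32), array([192.03050847, 180.5559322 ]))
```

View pics/n4.png

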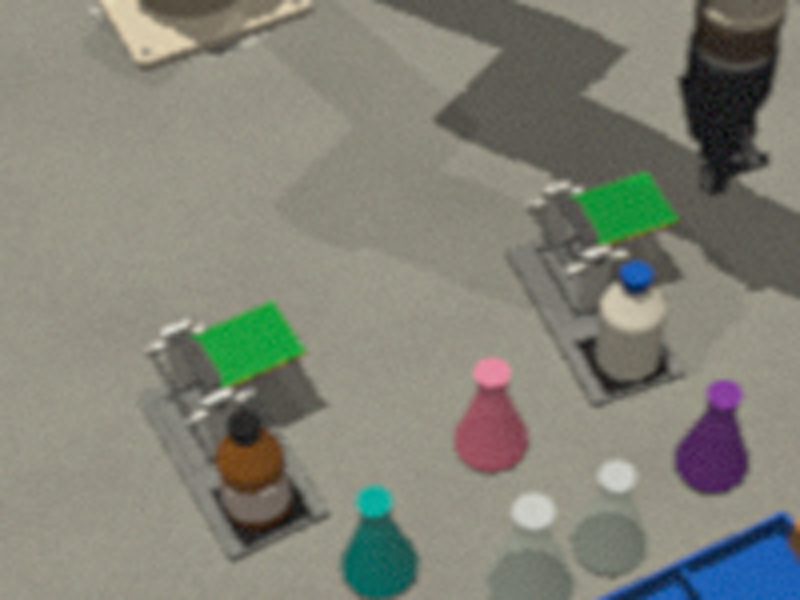

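The amber bottle's tag (px ~250,340) lies flat and green. The gripper is outside the white bottle's tag edge, with clearance. Next I creep in.

drive_tool([
  {"hand": 0, "x": -6, "y": 0, "z": 0, "yaw": 0},
  {"hand": 0, "x": -12, "y": 0, "z": 0, "yaw": 0},
  {"hand": 0, "x": -17, "y": 0, "z": 0, "yaw": 0},
  {"hand": 0, "x": -21, "y": 0, "z": 0, "yaw": 0},
  {"hand": 0, "x": -24, "y": 0, "z": 0, "yaw": 0},
])

```text
clock: 8.12
tool_pos: [0.5474, 0.2605, 0.0849]
eef_rot: [0.0, 0.735, 0.678, 0.0]
contact_force: [0.2, -0.5, 0.8]
grip_width: -0.0001
finger_force: 0.0
```

drive_tool([
  {"hand": 0, "x": -1, "y": 0, "z": 0, "yaw": 0},
  {"hand": 0, "x": -2, "y": 0, "z": 0, "yaw": 0},
  {"hand": 0, "x": -3, "y": 0, "z": 0, "yaw": 0},
  {"hand": 0, "x": -4, "y": 0, "z": 0, "yaw": 0},
])

```text
clock: 8.45
tool_pos: [0.5469, 0.2573, 0.0842]
eef_rot: [-0.0, 0.735, 0.678, -0.0]
contact_force: [0.4, -0.1, -0.1]
grip_width: 0.0003
finger_force: 0.0
```

drive_tool([
  {"hand": 0, "x": -1, "y": 0, "z": 0, "yaw": 0},
  {"hand": 0, "x": -2, "y": 0, "z": 0, "yaw": 0},
  {"hand": 0, "x": -3, "y": 0, "z": 0, "yaw": 0},
])

```text
clock: 8.7
tool_pos: [0.5466, 0.2543, 0.0842]
eef_rot: [-0.0, 0.735, 0.678, -0.0]
contact_force: [-0.0, -0.5, 0.3]
grip_width: -0.0001
finger_force: 0.0
```

drive_tool([
  {"hand": 0, "x": -1, "y": 0, "z": 0, "yaw": 0},
  {"hand": 0, "x": -2, "y": 0, "z": 0, "yaw": 0},
  {"hand": 0, "x": -3, "y": 0, "z": 0, "yaw": 0},
])

```text
clock: 8.95
tool_pos: [0.5465, 0.2512, 0.0843]
eef_rot: [0.0, 0.735, 0.678, 0.0]
contact_force: [0.4, -0.0, 0.3]
grip_width: 0.0004
finger_force: 0.0
```

drive_tool([
  {"hand": 0, "x": -1, "y": 0, "z": 0, "yaw": 0},
  {"hand": 0, "x": -2, "y": 0, "z": 0, "yaw": 0},
  {"hand": 0, "x": -3, "y": 0, "z": 0, "yaw": 0},
])

```text
clock: 9.2
tool_pos: [0.5463, 0.2484, 0.0844]
eef_rot: [-0.0, 0.735, 0.678, 0.0]
contact_force: [1.0, 3.2, -0.3]
grip_width: 0.0
finger_force: 1.4
```

drive_tool([
  {"hand": 0, "x": -1, "y": 0, "z": 0, "yaw": 0},
  {"hand": 0, "x": -2, "y": 0, "z": 0, "yaw": 0},
])

```text
clock: 9.37
tool_pos: [0.5463, 0.2483, 0.0847]
eef_rot: [-0.002, 0.734, 0.679, 0.002]
contact_force: [-0.1, 8.2, -0.2]
grip_width: 0.0001
finger_force: 3.9
```

drive_tool([
  {"hand": 0, "x": -1, "y": 0, "z": 0, "yaw": 0},
  {"hand": 0, "x": -2, "y": 0, "z": 0, "yaw": 0},
])

```text
clock: 9.53
tool_pos: [0.5463, 0.2482, 0.0851]
eef_rot: [-0.003, 0.734, 0.679, 0.003]
contact_force: [-0.9, 11.7, 0.1]
grip_width: 0.0002
finger_force: 6.0
```

Same state as for tag A, so I use the same motion mirrored.

drive_tool([
  {"hand": 0, "x": 0, "y": 0, "z": -5, "yaw": 0},
  {"hand": 0, "x": -1, "y": 0, "z": -12, "yaw": 0},
  {"hand": 0, "x": -2, "y": 0, "z": -20, "yaw": 0},
  {"hand": 0, "x": -5, "y": 0, "z": -28, "yaw": 0},
  {"hand": 0, "x": -8, "y": 0, "z": -36, "yaw": 0},
])

```text
clock: 9.95
tool_pos: [0.5457, 0.2401, 0.122]
eef_rot: [-0.002, 0.734, 0.679, 0.003]
contact_force: [-0.7, 8.4, 3.8]
grip_width: 0.0002
finger_force: 4.1
```

drive_tool([
  {"hand": 0, "x": -5, "y": 0, "z": -9, "yaw": 0},
  {"hand": 0, "x": -11, "y": 0, "z": -18, "yaw": 0},
  {"hand": 0, "x": -18, "y": 0, "z": -25, "yaw": 0},
  {"hand": 0, "x": -26, "y": 0, "z": -31, "yaw": 0},
  {"hand": 0, "x": -34, "y": 0, "z": -36, "yaw": 0},
])

```text
clock: 10.37
tool_pos: [0.5427, 0.2018, 0.157]
eef_rot: [0.0, 0.735, 0.678, 0.0]
contact_force: [0.9, 1.1, 0.5]
grip_width: 0.0001
finger_force: 0.4
```

drive_tool([
  {"hand": 0, "x": -8, "y": 0, "z": -3, "yaw": 0},
  {"hand": 0, "x": -17, "y": 0, "z": -5, "yaw": 0},
  {"hand": 0, "x": -26, "y": 0, "z": -7, "yaw": 0},
  {"hand": 0, "x": -34, "y": 0, "z": -7, "yaw": 0},
  {"hand": 0, "x": -42, "y": 0, "z": -7, "yaw": 0},
])

```text
clock: 10.78
tool_pos: [0.5388, 0.1592, 0.1629]
eef_rot: [-0.0, 0.735, 0.678, -0.001]
contact_force: [0.3, -0.3, -0.2]
grip_width: -0.0001
finger_force: 0.2
```

drive_tool([
  {"hand": 0, "x": -5, "y": 0, "z": 0, "yaw": 0},
  {"hand": 0, "x": -10, "y": 0, "z": 0, "yaw": 0},
  {"hand": 0, "x": -15, "y": 0, "z": 0, "yaw": 0},
  {"hand": 0, "x": -20, "y": 0, "z": 0, "yaw": 0},
  {"hand": 0, "x": -25, "y": 0, "z": 0, "yaw": 0},
])

```text
clock: 11.2
tool_pos: [0.5371, 0.1353, 0.1632]
eef_rot: [-0.0, 0.735, 0.678, -0.0]
contact_force: [0.3, -0.8, 0.1]
grip_width: 0.0001
finger_force: 0.0
```

drive_tool([
  {"hand": 0, "x": -5, "y": 0, "z": 0, "yaw": 0},
  {"hand": 0, "x": -5, "y": 0, "z": -20, "yaw": 0},
  {"hand": 0, "x": -5, "y": 0, "z": -50, "yaw": 0},
  {"hand": 0, "x": -5, "y": 0, "z": -80, "yaw": 0},
  {"hand": 0, "x": -5, "y": 0, "z": -80, "yaw": 0},
])

```text
clock: 11.62
tool_pos: [0.5397, 0.1311, 0.2498]
eef_rot: [0.003, 0.735, 0.678, 0.005]
contact_force: [1.5, 0.2, 1.4]
grip_width: -0.0001
finger_force: 0.0
```

drive_tool([
  {"hand": 0, "x": 0, "y": 0, "z": 0, "yaw": 0},
  {"hand": 0, "x": 0, "y": 0, "z": 0, "yaw": 0},
  {"hand": 0, "x": 0, "y": 0, "z": 0, "yaw": 0},
  {"hand": 0, "x": 0, "y": 0, "z": 0, "yaw": 0},
  {"hand": 0, "x": 0, "y": 0, "z": 0, "yaw": 0},
])

```text
clock: 12.03
tool_pos: [0.5362, 0.1305, 0.2421]
eef_rot: [-0.001, 0.735, 0.678, -0.001]
contact_force: [1.0, 0.8, 0.6]
grip_width: -0.0001
finger_force: 0.0
```

drive_tool([
  {"hand": 0, "x": 0, "y": 0, "z": 0, "yaw": 0},
  {"hand": 0, "x": 0, "y": 0, "z": 0, "yaw": 0},
  {"hand": 0, "x": 0, "y": 0, "z": 0, "yaw": 0},
  {"hand": 0, "x": 0, "y": 0, "z": 0, "yaw": 0},
  {"hand": 0, "x": 0, "y": 0, "z": 0, "yaw": 0},
])

```text
clock: 12.45
tool_pos: [0.5368, 0.1307, 0.2433]
eef_rot: [-0.0, 0.735, 0.678, -0.0]
contact_force: [-1.0, 0.0, 0.4]
grip_width: -0.0001
finger_force: 0.0
```

drive_tool([
  {"hand": 0, "x": 0, "y": 0, "z": 0, "yaw": 0},
  {"hand": 0, "x": 0, "y": 0, "z": 0, "yaw": 0},
  {"hand": 0, "x": 0, "y": 0, "z": 0, "yaw": 0},
  {"hand": 0, "x": 0, "y": 0, "z": 0, "yaw": 0},
  {"hand": 0, "x": 0, "y": 0, "z": 0, "yaw": 0},
])

```text
clock: 12.87
tool_pos: [0.5368, 0.1306, 0.2433]
eef_rot: [0.0, 0.735, 0.678, 0.0]
contact_force: [-0.9, -0.3, -0.8]
grip_width: -0.0003
finger_force: 0.0
```

```bash
python3 - <<'E'
from h import *
s=ctrl.state();print(s['tool_pos'],s['contact_force'])
im=ctrl.snapshot("scene");print(blob(im,'g')[:2],blob(im,'y')[:2])
cv2.imwrite("pics/n5.png",cv2.resize(im[95:245,130:330,::-1],(800,600),interpolation=cv2.INTER_CUBIC))
E
```

```text
[0.5368006  0.1306308  0.24333231] [-0.89143225 -0.30385769 -0.7879867 ]
(array([179, 171,  26,  20, 294], dtype=int32), array([191.9829932 , 180.55442177])) (array([249, 146,  26,  18, 313], dtype=int32), array([261.27795527, 154.39936102]))
```

View pics/n5.png

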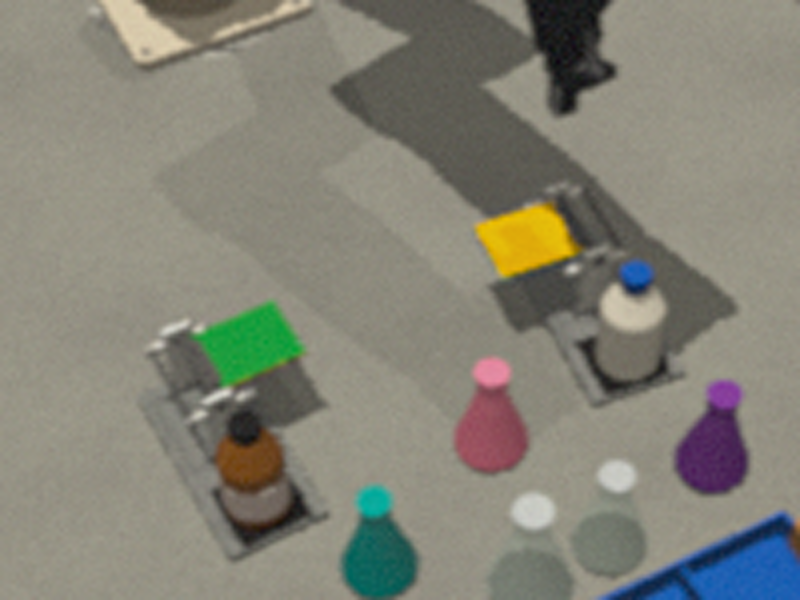

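Amber's tag is green and flat (250,340); white's tag shows yellow (525,240). The bottles have not moved. I wait a moment for it to settle, compare, then hand in.

drive_tool([
  {"hand": 0, "x": 0, "y": 0, "z": 0, "yaw": 0},
  {"hand": 0, "x": 0, "y": 0, "z": 0, "yaw": 0},
  {"hand": 0, "x": 0, "y": 0, "z": 0, "yaw": 0},
  {"hand": 0, "x": 0, "y": 0, "z": 0, "yaw": 0},
  {"hand": 0, "x": 0, "y": 0, "z": 0, "yaw": 0},
])

```text
clock: 13.33
tool_pos: [0.5368, 0.1307, 0.2433]
eef_rot: [0.0, 0.735, 0.678, 0.0]
contact_force: [0.8, -0.2, 0.1]
grip_width: 0.0003
finger_force: 0.0
```

drive_tool([
  {"hand": 0, "x": 0, "y": 0, "z": 0, "yaw": 0},
  {"hand": 0, "x": 0, "y": 0, "z": 0, "yaw": 0},
  {"hand": 0, "x": 0, "y": 0, "z": 0, "yaw": 0},
  {"hand": 0, "x": 0, "y": 0, "z": 0, "yaw": 0},
  {"hand": 0, "x": 0, "y": 0, "z": 0, "yaw": 0},
])

```text
clock: 13.75
tool_pos: [0.5368, 0.1306, 0.2433]
eef_rot: [0.0, 0.735, 0.678, 0.0]
contact_force: [-0.3, -0.7, -0.8]
grip_width: 0.0
finger_force: 0.0
```

drive_tool([
  {"hand": 0, "x": 0, "y": 0, "z": 0, "yaw": 0},
  {"hand": 0, "x": 0, "y": 0, "z": 0, "yaw": 0},
  {"hand": 0, "x": 0, "y": 0, "z": 0, "yaw": 0},
  {"hand": 0, "x": 0, "y": 0, "z": 0, "yaw": 0},
  {"hand": 0, "x": 0, "y": 0, "z": 0, "yaw": 0},
])

```text
clock: 14.17
tool_pos: [0.5368, 0.1307, 0.2433]
eef_rot: [-0.0, 0.735, 0.678, -0.0]
contact_force: [-0.2, -0.6, -0.8]
grip_width: -0.0003
finger_force: 0.0
```

```bash
python3 - <<'E'
from h import *
def f():
    im=ctrl.snapshot("scene"); s,c,ct=blob(im,'y'); P=np.array([ray("scene",p,.077)[:2]*1000 for p in ct[:,0]],np.float32);r=cv2.minAreaRect(P);print(s,c,r); return c,r
c,r=f();c2,_=f()
if abs(c-c2).max()<.3 and max(r[1])<82 and min(r[1])>55: print(ctrl.hand_in())
E
```

```text
[249 146  26  18 312] [261.34615385 154.45512821] ((532.0145263671875, 106.64402770996094), (76.0027084350586, 67.35481262207031), 83.5320053100586)
[249 146  26  18 311] [261.2733119  154.46623794] ((531.6205444335938, 106.68869018554688), (76.0027084350586, 68.1478271484375), 83.5320053100586)
the job is handed in; nothing more can be done
None
```

The job is handed in: the amber bottle's tag lies flat showing green, the white bottle's tag lies flat showing yellow, and the last picture showed no bottle or flask near the stands disturbed (the beaker and wash bottle were out of that view).

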